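Clamp the milk sample jar with the thumbwheel and feel for play

TASK

The closed sample jar with the green lid stands loose on the milk stirrer. Roll the stirrer's thumbwheel with a fingertip, its top away from the robot as the arrows show, until the red sprung pad bears firmly on the jar's lid (its spring pushed in by more than half, but not forced hard against its stop). Then feel that the jar has no play: nudge it gently with a fingertip, first from the side facing the wheel and then from the opposite side, leaving it standing clamped where it is; do not press on the blue clamp arm or disturb the orange-lidded jars beside the stirrer.

Things in the scene. Friction and masses are not known exactly. Their poses are not given: they have to be found in the camera images.
- tester: Milk stirrer, fixed, level. Origin: centre of its base's underside (190 x 290 x 20 mm). Own +x points away from the robot, +y left. At y = -70 mm a console (150 x 98 mm, top 70 mm above the table) holds the wheel; on the robot's side of the jar an aluminium column (x -92 to -56, y 42 to 98 mm, top 150 mm above the table). Jar stage: x = 0, y = +70 mm, 68 mm across, top 26 mm above the table.
- wheel_top (a point): Top of the thumbwheel's rim, mid-width. Black, steel ribs, one orange; radius 24 mm, 14 mm wide, axis level along the stirrer's y. Only 8 mm proud of its slot, 2 mm side gaps, so it cannot be pinched. Press a fingertip on its top with 5 to 10 N, drag along the stirrer's +x, lift, go back, repeat; about 20 mm of rim a stroke.
- wheel (a joint): Turn of the thumbwheel, rad, 0 to 6. Grows as the wheel's top moves along the stirrer's +x; each rad lowers the clamp arm by 4 mm. Starts at 0 to 1.2 and stays where it is left (needs about 2 N along the rim, up to 3 N when the pad bears). The unpushed pad meets the lid at about 2.5.
- head: Blue clamp arm (85 x 30 mm, 12 mm thick) reaching from the column along +x over the jar. Origin on the jar's axis, 18 mm below the arm's underside: where the underside of the pad lies while its spring is not pushed in. Driven down and up only by the wheel.
- pad: Red round pad (30 mm across, 9 mm thick) under the arm, held down by a spring: travel 8 mm, 1 N at the start and 1 N more per mm pushed in. Origin: centre of its underside. Height of pad above head = how far the spring is pushed in (0 free, 8 mm at the stop). Aim at 5 to 7 mm, that is 6 to 8 N on the lid.
- jar: Closed white jar with green lid, loose on the stage under the pad: 54 mm across up to 68 mm, lid 51 mm, 85 mm high, 100 to 200 g. Origin: centre of its underside. Clamped, it bears a nudge of 1 to 4 N along the stirrer's y, e.g. by shut fingertips, their ends 45 to 60 mm above its underside, leaning 20 to 40 degrees outward to clear the 30 mm wide arm.
- spare_a: Bystander: jar of the same size with orange lid, left of the stirrer. Origin: centre of underside.
- spare_b: Bystander: jar of the same size with orange lid, right of the stirrer. Origin: centre of underside.
Not all that is in view belongs to the job. What is shaped like the jar but black or yellow is not meant.

How it is judged:
By the outcome, as a careful person would: the job done as asked, in the order asked, and still so for the second after the job is handed in, with the robot touching nothing.
It also fails if it takes over 67 s, if anything falls off the work surface, if the arm or the gripper's body presses on something with over 40 N, if the wrist force passes 120 N, or if a joint passes its speed limit or range.

ROBOT

A 6-joint arm with a two-finger parallel gripper is mounted at the origin on the work surface. World frame = base frame: x ahead of the robot, y to its left, z up, the work surface at z = 0. Lengths are in m, angles in rad, forces in N, time in s.
With the tool pointing down it reaches from about 0.35 to 0.975 m from the base axis. Payload 4.9 kg.
Tool frame: the origin (TCP) lies at the very end of the fingers, on their centre line; the grasp point (between the pads) lies 19 mm behind it; z points along the fingers, x is the direction in which the jaws open and shut, and the axes are right-handed (so a half turn about z gives the same grasp; the last joint's range is limited). The gripper opens to 85 mm and grips with 20 to 120 N. Pads are 22 mm wide; open, the fingers measure 114 mm over their backs; the gripper's body (76 mm by 85 mm) begins 54 mm behind the grasp point. The pads swing forward as they close: fully open they stand 13 mm farther back than shut.
Start: joints at [1.022, 0.053, 1.613, -0, 1.476, -0.119], TCP at [0.26, 0.568, 0.231] pointing down, gripper open.
Joint ranges: [-3.01, 3.01], [-1.01, 2.22], [0.06, 2.58], [-1.02, 4.17], [0.09, 2.62], [-3.14, 3.14]. Speed limits (rad/s): [2.57, 2.57, 3.14, 3.14, 3.14, 3.14].

INTERFACE

Orientations are given as a rotation vector (axis times angle).
In Python, from station import ctrl gives the robot as it stands.
- The arm moves only by the shell command python3 -m handwheel 'ROWS' [OPENING] [FORCE]. ROWS is a JSON object of lists of equal length, an entry for each row: "offset": the shift along the world's x, y, z in units of 40 mm (1.0 is 40 mm), a list of three; "roll": the turn about the world's z in units of 6 degrees (1.0 is 6 degrees). A call has exactly 10 rows; each row is the pose to reach, as a shift and turn from the pose commanded when the call began; what a row does not reach only later rows make up. A row lasts 1/10 s, in which the tool goes at most 50 mm and 8.59 degrees, less where a joint would pass 70% of its speed; a pose out of reach is approached as far as the arm can. A call with a gripper value outside its range is refused whole. OPENING is the finger opening in mm, from 0 to 85.4, set as the call begins (- or left out, the last holds). The fingers move at their own pace and stop on an object; FORCE is the grip in N (left out, the last holds). Time passes only in rows, so rows that repeat a pose let the fingers close, or fill a call up. It gives the time, the measured TCP pose, the force and the opening at its end, in the units of the state.
- ctrl.get_obs(): the state, without advancing time (a new reading comes with each control period).
- ctrl.get_image(name): name is "scene" or "top"; returns a dict with "img" (384x512x3 uint8, red, green, blue), "fx", "fy", "cx", "cy" (pixels), "k1" (the pictures are not rectified: a ray, as slopes to the right and down, at radius r is drawn at 1 + k1 r^2 times it, then the intrinsics apply), "T" (4x4, takes a point from camera to world coordinates). Camera axes: x right, y down, z forward; pixel columns grow to the right and rows downward; lengths in m; the calibration is good to about 2 mm. A picture is of the moment at which its call begins. There is no depth.
- ctrl.finish_job(): hands the job in, once; it reports no verdict.
The state is a dict: "t": time; "q": joint angles; "dq": joint speeds; "effort": joint torques, N m; "tool_pos": TCP position; "tool_rot": TCP orientation; "contact_force": force on the tool from outside, world axes, zero at the start; "wrist_torque": the same for the moment, N m; "opening": finger opening in m.
Only numpy, scipy, OpenCV 4.12 (cv2) and the standard library are available. Lean on these libraries where they do the work, as an engineer would, in place of code of your own. Each camera call takes 0.05 s, during which the arm holds its last target.

## Working session

There is one attempt and no reset: what is moved stays moved. The work goes in short steps, Python scripts to look and compute and a shell command to move; the robot and the scene stay as the last step left them, time stands still between calls to the robot, and variables do not carry over. Pictures are saved under pics/ and viewed, and the job is handed in when it is done.

```bash
ls -la; mkdir -p pics; python3 - <<'E'
from station import ctrl
import cv2
o=ctrl.get_obs(); print(o)
for n in("scene","top"):
    d=ctrl.get_image(n); cv2.imwrite(f"pics/{n}0.png",d["img"][:,:,::-1]); print(n,{k:d[k] for k in d if k!="img"})
E
```

```text
total 12
drwxr-xr-x  3 agent agent 4096 Dec  7 16:44 .
drwxr-xr-x 23 root  root  4096 Dec  7 16:44 ..
drwxr-xr-x  2 agent agent 4096 Dec  7 16:44 pics
{'t': 0.0, 'q': array([ 1.02201467e+00,  5.33597095e-02,  1.61431343e+00,  5.63775730e-06,
        1.47600692e+00, -1.18999230e-01]), 'dq': array([-0.00011406, -0.00112932, -0.00107581, -0.00037142,  0.0019678 ,
       -0.00080389]), 'effort': array([-4.65960093e-04, -3.93679333e+01, -3.70178461e+01, -6.40105850e-05,
        6.89520588e-03,  1.00710889e-05]), 'tool_pos': array([0.26008574, 0.56761725, 0.23004966]), 'tool_rot': array([ 2.64328715,  1.69615409, -0.0029533 ]), 'contact_force': array([-0.22878062,  0.35554013, -0.01413905]), 'wrist_torque': array([ 0.03816943, -0.03104339,  0.03793697]), 'opening': 0.08539783704360138}
scene {'fx': 376.4815466092106, 'fy': 376.4815466092106, 'cx': 247.66045100858514, 'cy': 193.57474581439402, 'k1': -0.012096821707466083, 'T': array([[-0.57677465,  0.67470007, -0.4605549 ,  1.00565929],
       [ 0.81676207,  0.48677257, -0.30976149,  0.33125228],
       [ 0.0151894 , -0.55482635, -0.83182751,  0.81734624],
       [ 0.        ,  0.        ,  0.        ,  1.        ]])}
top {'fx': 411.71783487398034, 'fy': 411.71783487398034, 'cx': 260.23539066709424, 'cy': 193.0096106451917, 'k1': -0.11002360882498954, 'T': array([[ 0.01128868, -0.99342842,  0.11389704,  0.48621528],
       [-0.99987472, -0.00995057,  0.01231015,  0.05234087],
       [-0.01109592, -0.11402174, -0.99341629,  1.04515462],
       [ 0.        ,  0.        ,  0.        ,  1.        ]])}
```

View pics/scene0.png

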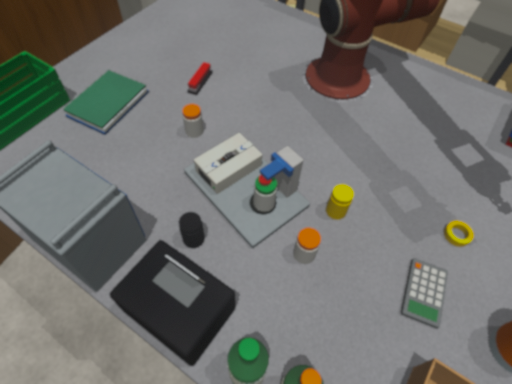

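View pics/top0.png

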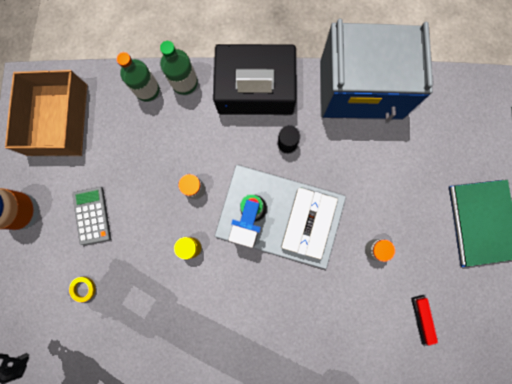

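```bash
cat > h.py <<'E'
import numpy as np, cv2
from station import ctrl
def K(d): return np.array([[d["fx"],0,d["cx"]],[0,d["fy"],d["cy"]],[0,0,1.]])
def D(d): return np.array([d["k1"],0,0,0.])
def ray(d,uv):
    p=cv2.undistortPoints(np.float64(uv).reshape(1,1,2),K(d),D(d))[0,0]
    return d["T"][:3,3], d["T"][:3,:3]@np.array([p[0],p[1],1])
def onz(d,uv,z):
    o,r=ray(d,uv); return o+r*(z-o[2])/r[2]
def proj(d,P):
    R=d["T"][:3,:3].T; t=-R@d["T"][:3,3]
    return cv2.projectPoints(np.float64(P).reshape(-1,1,3),cv2.Rodrigues(R)[0],t,K(d),D(d))[0][:,0]
def tri(d1,u1,d2,u2):
    o1,r1=ray(d1,u1);o2,r2=ray(d2,u2)
    A=np.c_[r1,-r2]; s=np.linalg.lstsq(A,o2-o1,rcond=None)[0]
    a=o1+s[0]*r1;b=o2+s[1]*r2
    return (a+b)/2, np.linalg.norm(a-b)
def crop(d,u0,v0,u1,v1,k,name):
    cv2.imwrite(name,cv2.resize(d["img"][v0:v1,u0:u1,::-1],None,fx=k,fy=k,interpolation=cv2.INTER_CUBIC))
E
python3 - <<'E'
from h import *
import pickle
t=ctrl.get_image("top");s=ctrl.get_image("scene");pickle.dump((t,s),open("im0.pkl","wb"))
crop(t,200,150,360,280,5,"pics/topc.png"); crop(s,170,120,320,250,5,"pics/scenec.png")
E
```

```text
(no output)
```

View pics/topc.png

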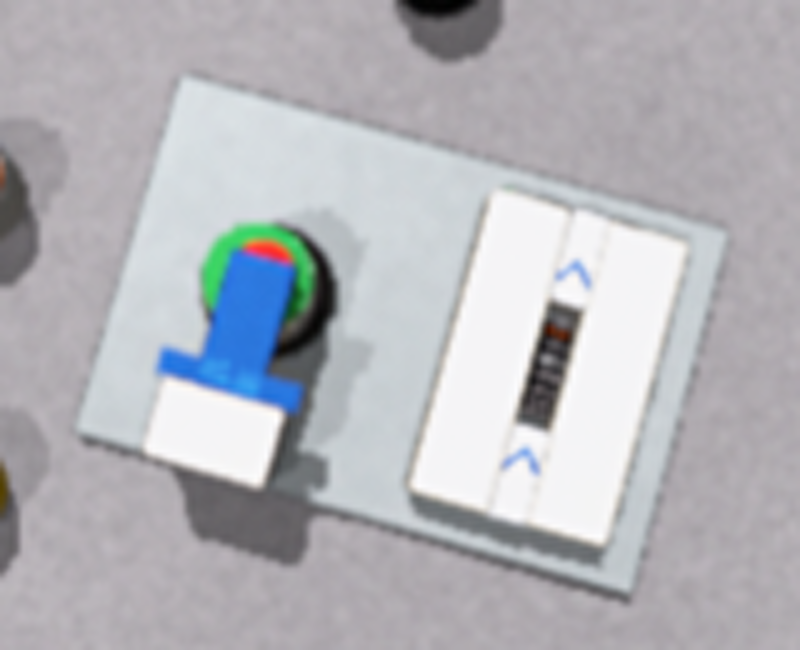

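View pics/scenec.png

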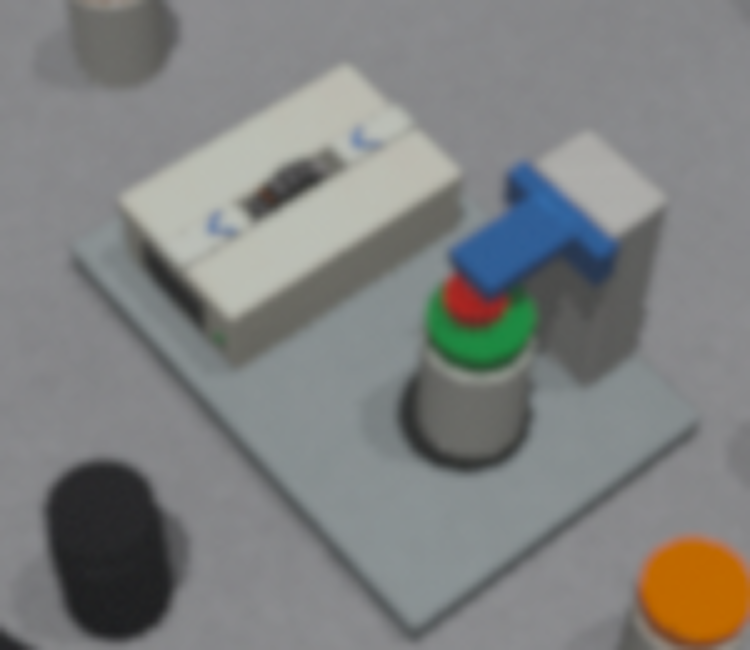

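```bash
python3 - <<'E'
from h import *
import pickle
t,s=pickle.load(open("im0.pkl","rb"))
c=lambda u,v:(200+u/5,150+v/5); cs=lambda u,v:(170+u/5,120+v/5)
# base corners: FL FR BR BL, top & scene
T=[c(183,75),c(727,231),c(631,592),c(80,430)]
S=[cs(415,632),cs(75,250),None,cs(697,425)]
P=[]
for a,b in zip(T,S):
    p=onz(t,a,.02);P.append(p);print(p.round(4), None if b is None else (tri(t,a,s,b)[0].round(4),onz(s,b,.02).round(4)))
P=np.array(P);print("centre",P.mean(0), "len",np.linalg.norm(P[1]-P[0]),np.linalg.norm(P[0]-P[3]))
x=(P[0]-P[3])+(P[1]-P[2]); y=(P[0]-P[1])+(P[3]-P[2])
print(np.degrees(np.arctan2(x[1],x[0])),np.degrees(np.arctan2(-y[0],y[1])))
# wheel: black slot corners top
W=[c(557,300),c(584,307),c(544,430),c(515,423)]
w=np.mean(W,0); print("slot",w,onz(t,w,.07),onz(t,w,.078))
sw=cs(293,183); print("wheel tri",tri(t,w,s,sw))
# console corners top
C=[c(497,187),c(688,240),c(603,548),c(410,488)]
print("console",np.mean([onz(t,a,.07) for a in C],0))
C2=[(345,62),(465,172),(238,320),(120,200)]
for a,i in zip([C[3],C[2],C[0],C[1]],[1,0,2,3]): print("cons tri",tri(t,a,s,cs(*C2[i])))
print(tri(t,C[3],s,cs(465,172)),tri(t,C[0],s,cs(238,320)))
for img,nm in((t,"t"),(s,"s")):
    hsv=cv2.cvtColor(img["img"],cv2.COLOR_RGB2HSV)
    for n,lo,hi in(("green",(50,100,60),(80,255,255)),("blue",(105,120,60),(125,255,255)),("orange",(8,180,120),(18,255,255)),("red",(0,170,120),(5,255,255))):
        m=cv2.inRange(hsv,lo,hi);k,l,st,ce=cv2.connectedComponentsWithStats(m)
        print(nm,n,[(st[i].tolist(),ce[i].round(1).tolist()) for i in range(1,k) if st[i][4]>25])
E
```

```text
[0.6745 0.1256 0.02  ] (array([0.6753, 0.127 , 0.0129]), array([0.6777, 0.1297, 0.02  ]))
[ 0.5978 -0.1488  0.02  ] (array([ 0.5976, -0.1487,  0.014 ]), array([ 0.6   , -0.1437,  0.02  ]))
[ 0.4182 -0.0998  0.02  ] None
[0.4951 0.1738 0.02  ] (array([0.4947, 0.1763, 0.0079]), array([0.5018, 0.1795, 0.02  ]))
centre [0.54640562 0.01270667 0.02      ] len 0.2849921499953446 0.1857368935504534
-15.15221610848011 -15.647768088475736
slot [310. 223.] [ 0.52776669 -0.05414753  0.07      ] [ 0.52742581 -0.05327392  0.078     ]
wheel tri (array([ 0.52732407, -0.05344156,  0.06875005]), np.float64(0.0019421882736273485))
console [ 0.52789875 -0.05414608  0.07      ]
cons tri (array([0.46861405, 0.01278395, 0.06709498]), np.float64(0.0025877932227571635))
cons tri (array([ 0.44224587, -0.08021168,  0.06718874]), np.float64(0.0015385378736284647))
cons tri (array([ 0.6112848 , -0.02660651,  0.06665982]), np.float64(0.006056986997340268))
cons tri (array([ 0.58722387, -0.11923301,  0.06751483]), np.float64(0.0033721172050571527))
(array([0.46861405, 0.01278395, 0.06709498]), np.float64(0.0025877
[... 433 characters left out ...]
13, 132], [123.1, 58.7]), ([186, 179, 14, 16, 31], [195.2, 189.1]), ([373, 240, 22, 21, 351], [383.5, 250.1])]
t red [([417, 298, 20, 47, 493], [426.9, 321.1])]
s green [([0, 51, 69, 98, 3588], [28.9, 98.3]), ([65, 72, 79, 55, 2159], [104.1, 98.4]), ([255, 178, 22, 16, 190], [266.3, 186.6]), ([409, 301, 28, 20, 289], [422.5, 310.2]), ([229, 338, 38, 44, 1301], [247.6, 359.6]), ([286, 374, 11, 10, 75], [290.7, 379.6])]
s blue [([261, 153, 32, 26, 385], [275.9, 167.0])]
s orange [([183, 105, 17, 13, 177], [191.2, 110.8]), ([298, 228, 22, 21, 354], [308.8, 238.0]), ([301, 368, 20, 16, 255], [310.1, 376.6])]
s red [([189, 63, 20, 23, 178], [198.9, 74.4]), ([260, 176, 10, 8, 43], [263.5, 180.5])]
```

```bash
python3 - <<'E'
from h import *
import pickle
t,s=pickle.load(open("im0.pkl","rb"))
c=lambda u,v:(199.6+u/5,149.6+v/5); cs=lambda u,v:(169.6+u/5,119.6+v/5)
yaw=np.radians(-15.4);X=np.array([np.cos(yaw),np.sin(yaw),0]);Y=np.array([-np.sin(yaw),np.cos(yaw),0]);C=np.array([.5474,.0137,0])
own=lambda p:(np.array([(p-C)@X,(p-C)@Y,p[2]])*1000).round(1)
# lid circle: fit from green-lid visible outline in top crop
m=cv2.inRange(cv2.cvtColor(t["img"],cv2.COLOR_RGB2HSV),(50,90,50),(85,255,255))
m[:, :236]=0;m[:,270:]=0;m[:190]=0;m[225:]=0
ct=max(cv2.findContours(m,cv2.RETR_EXTERNAL,cv2.CHAIN_APPROX_NONE)[0],key=len)
print(cv2.minEnclosingCircle(ct))
print("lid top by crop", own(onz(t,c(260,278),.111)))
for nm,top,sc in(("lidcentre",(260,278),None),("arm tip L",(236,247),(450,258)),("arm tip R",(295,264),(490,297)),("bar L",(160,350),(612,260)),("bar R",(298,412),(512,168)),("col nearL",(143,452),(665,200)),("col nearR",(267,488),(588,132))):
    if sc is None: continue
    p,e=tri(t,c(*top),s,cs(*sc));print(nm,own(p),e)
for nm,uv,sv in(("spare_a",(189,185.5),(308.8,238)),("spare_b",(383.2,250),(191.2,110.8))):
    p,e=tri(t,uv,s,sv);print(nm,own(p),e,p.round(3), own(onz(t,uv,.085)))
# predicted projections in crop coords
def w(x,y,z): return C+X*x+Y*y+np.array([0,0,z])
for nm,P in(("jar lid c",w(0,.07,.111)),("armtop tip? x=.015 y=.085 z=.143",w(.015,.085,.143)),("wheel top",w(0,-.07,.078))):
    a=proj(t,P)[0];b=proj(s,P)[0];print(nm,((a-[199.6,149.6])*5).round(0),((b-[169.6,119.6])*5).round(0))
E
```

```text
((251.0863800048828, 204.65707397460938), 11.414229393005371)
lid top by crop [ -1.3  71.8 111. ]
arm tip L [ 11.   76.1 166.7] 0.017990033802508784
arm tip R [  1.2  65.6 122. ] 0.02110762128265582
bar L [-47.3 104.1 147.4] 0.003058361231719245
bar R [-53.8  36.  141.9] 0.004924800999547783
col nearL [-90.3  96.8 149.1] 0.0017003549783902836
col nearR [-91.4  42.  146.1] 0.001452899684177599
spare_a [  5.5 229.3  79. ] 0.001645999602396957 [0.614 0.233 0.079] [  4.5 228.6  85. ]
spare_b [ -15.3 -252.2   81.8] 0.0012749578780282445 [ 0.466 -0.225  0.082] [ -15.9 -250.9   85. ]
jar lid c [265. 276.] [474. 312.]
armtop tip? x=.015 y=.085 z=.143 [239. 228.] [474. 309.]
wheel top [553. 364.] [290. 175.]
```

```bash
python3 - <<'E'
from h import *
import pickle
t,s=pickle.load(open("im0.pkl","rb"))
crop(t,230,185,280,240,11,"pics/topj.png"); crop(s,245,140,315,220,7,"pics/scenej.png")
E
```

```text
(no output)
```

View pics/scenej.png

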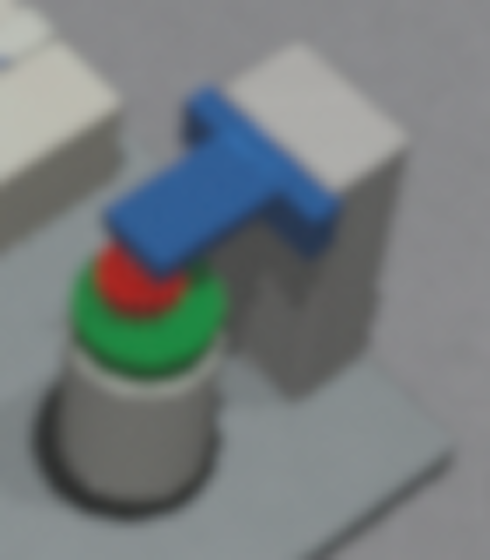

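View pics/topj.png

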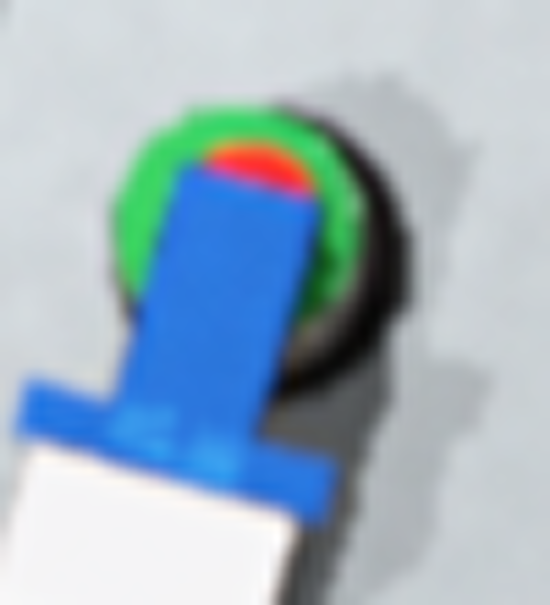

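```bash
cat >> h.py <<'E'
yaw=np.radians(-15.4);X=np.array([np.cos(yaw),np.sin(yaw),0]);Y=np.array([-np.sin(yaw),np.cos(yaw),0]);C=np.array([.5474,.0137,0])
def own(p): return (np.array([(p-C)@X,(p-C)@Y,p[2]])*1000).round(1)
def w(x,y,z): return C+X*x/1000+Y*y/1000+np.array([0,0,z/1000])
def cc(u0,v0,k): return lambda u,v:(u0+(u+.5)/k-.5,v0+(v+.5)/k-.5)
E
python3 - <<'E'
from h import *
import pickle
t,s=pickle.load(open("im0.pkl","rb"))
a=cc(230,185,11);b=cc(245,140,7)
for n,p,q in(("tipL",(180,165),(155,265)),("tipR",(318,205),(106,212)),("barL",(38,382),(336,200)),("barR",(336,462),(205,88)),("barRnear",(310,520),(232,85))):
    r,e=tri(t,a(*p),s,b(*q));print(n,own(r),e)
print(own(onz(t,a(243,210),.111)))
for z in(111,):
  for ang in range(0,360,45):
    P=w(25.5*np.cos(np.radians(ang)),70+25.5*np.sin(np.radians(ang)),z)
    u,v=proj(s,P)[0];u2,v2=proj(t,P)[0];print(ang,round((u-245+.5)*7),round((v-140+.5)*7),"top",round((u2-230+.5)*11),round((v2-185+.5)*11))
g=np.array([.5284,-.0536,0]);o=ctrl.get_obs()
print((g-o["tool_pos"])/.04)
E
```

```text
tipL [  5.6  83.9 148.6] 0.0034921387681086896
tipR [  4.5  56.5 147.3] 0.0003237881513937864
barL [-47.3 101.8 158. ] 0.006549574597798677
barR [-46.1  41.1 157.1] 0.006225179468983026
barRnear [-57.9  42.6 151.1] 0.005163877708725945
[  2.1  72.7 111. ]
0 80 338 top 287 106
45 134 362 top 194 117
90 191 348 top 135 190
135 217 305 top 145 283
180 197 259 top 219 342
225 145 236 top 313 332
270 89 249 top 372 258
315 62 291 top 361 164
[  6.70431806 -15.53579154  -5.76335175]
```

```bash
python3 -m handwheel '{"offset":[[0.2,-0.3,0],[0.6,-1.2,0],[1.1,-2.3,0],[1.6,-3.5,0],[2.1,-4.7,0],[2.6,-5.8,0],[3.1,-7.0,0],[3.6,-8.2,0],[4.1,-9.3,0],[4.6,-10.5,0]],"roll":[-0.3,-1.3,-2.5,-3.8,-5,-6.3,-7.5,-8.7,-9.9,-11.1]}' 0 60
python3 - <<'E'
from h import *
o=ctrl.get_obs();p=o["tool_pos"];r=o["tool_rot"];print(p,o["contact_force"],o["opening"],o["q"], np.degrees(2*np.arctan2(r[1],r[0])))
print((w(-9,-70,78)-p)/.04)
E
```

```text
t: 1.2
tool_pos: [0.442, 0.1516, 0.2314]
tool_rot: [3.141, -0.044, 0.001]
contact_force: [0.1, -0.2, -0.0]
opening: 0.0001
[0.44204973 0.15157822 0.23141053] [ 0.10627379 -0.18839995 -0.01872908] 7.479381877028208e-05 [ 1.71070546e-01 -3.40983652e-01  1.96654351e+00 -3.14391953e-04
  1.51514452e+00  1.99306128e-01] -1.6167856719597806
[ 1.95211199 -5.07437234 -3.83526327]
```

```bash
python3 -m handwheel '{"offset":[[0.3,-0.9,0],[0.7,-1.9,0],[1.1,-2.9,-0.2],[1.5,-3.9,-0.6],[1.9,-4.98,-1.3],[1.9,-4.98,-2.1],[1.9,-4.98,-2.8],[1.9,-4.98,-3.4],[1.9,-4.98,-3.55],[1.9,-4.98,-3.55]],"roll":[-0.5,-1.2,-1.8,-2.36,-2.36,-2.36,-2.36,-2.36,-2.36,-2.36]}'
python3 - <<'E'
from h import *
o=ctrl.get_obs();p=o["tool_pos"];r=o["tool_rot"];print(p,own(p),o["contact_force"],np.degrees(2*np.arctan2(r[1],r[0])))
t=ctrl.get_image("top");s=ctrl.get_image("scene")
crop(t,270,170,370,270,6,"pics/t1.png"); crop(s,170,100,290,200,6,"pics/s1.png")
E
```

```text
t: 2.2
tool_pos: [0.5168, -0.0452, 0.0884]
tool_rot: [-3.113, 0.422, 0.004]
contact_force: [-0.1, -0.2, -0.2]
opening: -0.0
[ 0.51679082 -0.04516025  0.08842233] [-13.9 -64.9  88.4] [-0.07083836 -0.16142655 -0.24054014] 344.55892475289494
```

View pics/s1.png

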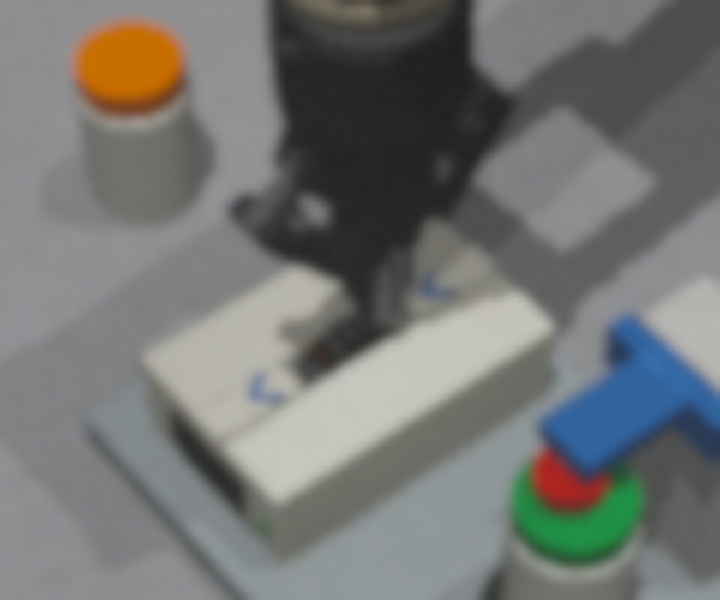

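View pics/t1.png

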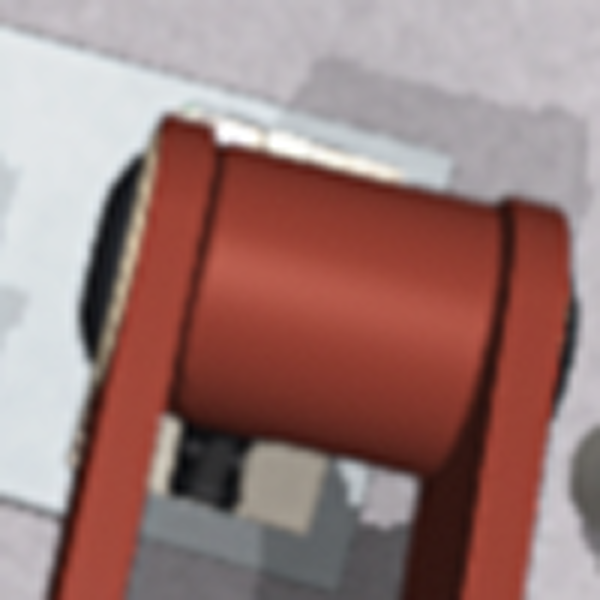

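```bash
python3 - <<'E'
from h import *
o=ctrl.get_obs();p=o["tool_pos"];print(p,own(p),o["contact_force"])
print((w(-9,-70,78)-p)/.04, X/2,)
E
```

```text
[ 0.51864204 -0.04527632  0.0908016 ] [-12.1 -64.5  90.8] [-0.67700134  0.91363797 -0.10463931]
[ 0.0373044  -0.15300881 -0.32003999] [ 0.4820477  -0.13277806  0.        ]
```

```bash
python3 -m handwheel '{"offset":[[0.04,-0.15,0],[0.04,-0.15,0],[0.04,-0.15,0],[0.04,-0.15,-0.1],[0.04,-0.15,-0.2],[0.04,-0.15,-0.25],[0.04,-0.15,-0.25],[0.04,-0.15,-0.25],[0.04,-0.15,-0.25],[0.04,-0.15,-0.25]],"roll":[0,0,0,0,0,0,0,0,0,0]}'
python3 - <<'E'
from h import *
o=ctrl.get_obs();p=o["tool_pos"];print(p,own(p),o["contact_force"])
E
```

```text
t: 3.3
tool_pos: [0.5196, -0.0509, 0.0795]
tool_rot: [3.113, -0.42, 0.001]
contact_force: [0.3, 0.1, -0.4]
opening: -0.0001
[ 0.5195871  -0.05094358  0.07948982] [ -9.6 -69.7  79.5] [ 0.27720191  0.06337962 -0.43543937]
```

```bash
python3 -m handwheel '{"offset":[[0,0,-0.02],[0,0,-0.04],[0,0,-0.06],[0,0,-0.06],[0,0,-0.06],[0,0,-0.06],[0,0,-0.06],[0,0,-0.06],[0,0,-0.06],[0,0,-0.06]],"roll":[0,0,0,0,0,0,0,0,0,0]}'
python3 - <<'E'
from h import *
o=ctrl.get_obs();p=o["tool_pos"];print(p,own(p),o["contact_force"])
E
```

```text
t: 4.3
tool_pos: [0.5199, -0.051, 0.0778]
tool_rot: [3.113, -0.42, 0.001]
contact_force: [-2.1, 1.5, 5.7]
opening: 0.0001
[ 0.51987978 -0.05102587  0.07775812] [ -9.3 -69.7  77.8] [-2.10672732  1.47518946  5.6972674 ]
```

```bash
python3 -m handwheel '{"offset":[[0.05,-0.01,-0.01],[0.1,-0.03,-0.01],[0.15,-0.04,-0.01],[0.2,-0.055,-0.01],[0.25,-0.07,-0.01],[0.3,-0.08,-0.01],[0.35,-0.095,-0.01],[0.4,-0.11,-0.01],[0.45,-0.125,-0.01],[0.45,-0.125,-0.01]],"roll":[0,0,0,0,0,0,0,0,0,0]}'
python3 - <<'E'
from h import *
o=ctrl.get_obs();p=o["tool_pos"];print(p,own(p),o["contact_force"], (o["contact_force"]@X))
import pickle
t=ctrl.get_image("top");s=ctrl.get_image("scene");pickle.dump((t,s),open("im1.pkl","wb"))
crop(s,170,120,320,220,5,"pics/s2.png")
E
```

```text
t: 5.3
tool_pos: [0.5384, -0.0562, 0.0773]
tool_rot: [3.113, -0.421, 0.003]
contact_force: [0.6, 0.7, 6.1]
opening: -0.0002
[ 0.53838339 -0.05619529  0.07728412] [  9.9 -69.8  77.3] [0.56898771 0.70523504 6.08841905] 0.36127895303564117
```

View pics/s2.png

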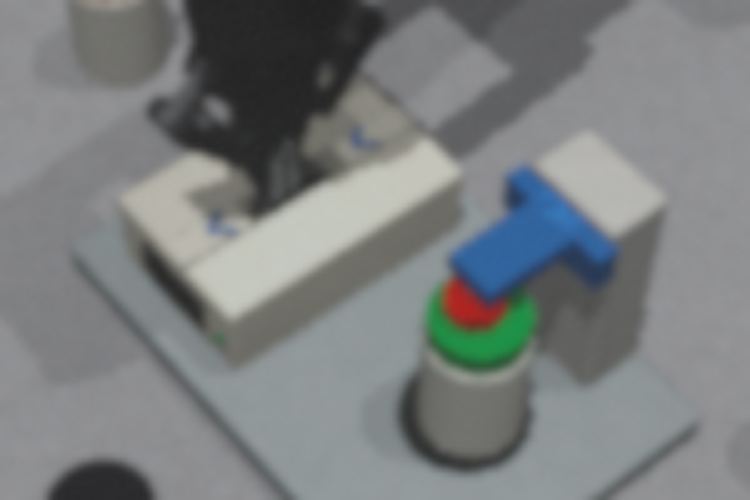

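```bash
cat >> h.py <<'E'
def blobs(s):
    hsv=cv2.cvtColor(s["img"],cv2.COLOR_RGB2HSV)[140:200,240:310]
    out={}
    for n,lo,hi in(("blue",(102,100,40),(125,255,255)),("green",(50,90,40),(85,255,255)),("red",(0,130,80),(6,255,255))):
        m=cv2.inRange(hsv,lo,hi);M=cv2.moments(m,True);out[n]=(int(M["m00"]),round(M["m10"]/M["m00"]+240,2),round(M["m01"]/M["m00"]+140,2))
    return out
def shift(s0,s1,box=(262,296,148,180)):
    # sub-pixel shift of the blue arm by ECC-free phase correlation of blueness
    f=lambda s:(s["img"][box[2]:box[3],box[0]:box[1],2].astype(np.float32)-s["img"][box[2]:box[3],box[0]:box[1],0])
    a,b=[np.clip(f(x),0,255) for x in(s0,s1)]
    M=np.eye(2,3,dtype=np.float32)
    cc_,M=cv2.findTransformECC(cv2.GaussianBlur(a,(3,3),0),cv2.GaussianBlur(b,(3,3),0),M,cv2.MOTION_TRANSLATION,(3,200,1e-5))
    return M[:,2]
def mmperpx():
    pass
E
python3 - <<'E'
from h import *
import pickle
a=pickle.load(open("im0.pkl","rb"))[1];b=pickle.load(open("im1.pkl","rb"))[1]
print(blobs(a),blobs(b),shift(a,b))
print(proj(a,w(-20,70,148))-proj(a,w(-20,70,144)))
E
```

```text
{'blue': (419, 276.05, 167.0), 'green': (198, 266.15, 186.46), 'red': (53, 263.42, 180.58)} {'blue': (425, 275.98, 167.91), 'green': (189, 266.37, 186.62), 'red': (45, 263.27, 181.29)} [-0.03436952  0.8305639 ]
[[ 0.12257275 -1.08646101]]
```

```bash
python3 -m handwheel '{"offset":[[0,0,0.15],[-0.24,0.065,0.15],[-0.48,0.13,0.15],[-0.48,0.13,0.08],[-0.48,0.13,-0.01],[-0.48,0.13,-0.01],[-0.36,0.1,-0.01],[-0.24,0.065,-0.01],[-0.12,0.03,-0.01],[0,0,-0.01]],"roll":[0,0,0,0,0,0,0,0,0,0]}'
python3 - <<'E'
from h import *
import pickle
o=ctrl.get_obs();p=o["tool_pos"];print(own(p),o["contact_force"])
s=ctrl.get_image("scene");pickle.dump(s,open("im2.pkl","wb"))
a=pickle.load(open("im0.pkl","rb"))[1]
print(blobs(s),shift(a,s),shift(a,s)[1]/1.086*4)
o=ctrl.get_obs();p=o["tool_pos"];print(own(p),o["contact_force"])
E
```

```text
t: 6.4
tool_pos: [0.5386, -0.0563, 0.0773]
tool_rot: [3.113, -0.42, 0.003]
contact_force: [-0.8, 0.2, 3.4]
opening: 0.0001
[ 10.1 -69.8  77.3] [-0.75437475  0.22897103  3.40063513]
{'blue': (428, 276.04, 168.74), 'green': (173, 266.37, 186.83), 'red': (46, 263.17, 182.13)} [-0.12169883  1.7813547 ] 6.561159
[ 10.5 -69.8  77.1] [-0.5770623   0.12582553  5.10999571]
```

```bash
python3 -m handwheel '{"offset":[[0,0,0.15],[-0.24,0.065,0.15],[-0.48,0.13,0.15],[-0.48,0.13,0.08],[-0.48,0.13,-0.01],[-0.48,0.13,-0.01],[-0.36,0.1,-0.01],[-0.24,0.065,-0.01],[-0.12,0.03,-0.01],[0,0,-0.01]],"roll":[0,0,0,0,0,0,0,0,0,0]}'
python3 - <<'E'
from h import *
import pickle
s=ctrl.get_image("scene");pickle.dump(s,open("im3.pkl","wb"))
a=pickle.load(open("im0.pkl","rb"))[1]
print(blobs(s),shift(a,s),shift(a,s)[1]/1.086*4)
o=ctrl.get_obs();p=o["tool_pos"];print(own(p),o["contact_force"])
crop(s,240,140,310,220,7,"pics/s3.png")
E
```

```text
t: 7.45
tool_pos: [0.5386, -0.0562, 0.0773]
tool_rot: [3.113, -0.42, 0.003]
contact_force: [-1.0, -0.1, 4.3]
opening: -0.0001
{'blue': (423, 276.1, 169.62), 'green': (171, 266.34, 186.95), 'red': (36, 262.83, 182.64)} [-0.2124676  2.752736 ] 10.138991
[ 10.6 -69.8  77.1] [-0.40648797  0.27280945  6.60871736]
```

View pics/s3.png

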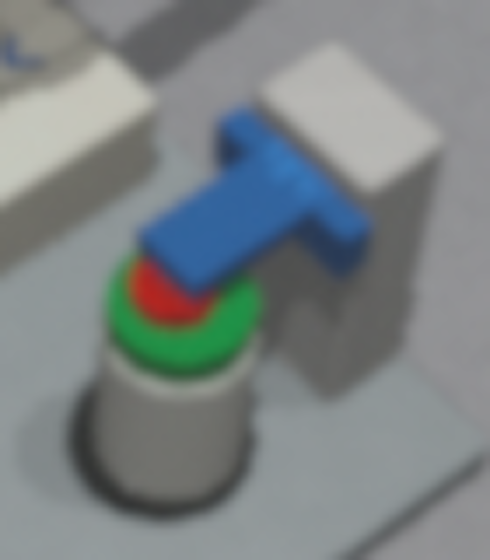

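```bash
cat >> h.py <<'E'
def redgreen(s,cols=range(259,268)):
    im=s["img"].astype(float);res=[]
    for u in cols:
        r=im[170:205,u,0]-im[170:205,u,1]
        i=np.argmax(r); 
        for j in range(i,len(r)-1):
            if r[j]>0>=r[j+1]:
                res.append(round(170+j+r[j]/(r[j]-r[j+1]),2));break
        else: res.append(None)
    return res
E
python3 - <<'E'
from h import *
import pickle
I=[pickle.load(open("im0.pkl","rb"))[1],pickle.load(open("im1.pkl","rb"))[1],pickle.load(open("im2.pkl","rb")),pickle.load(open("im3.pkl","rb"))]
for s in I: print(redgreen(s), round(shift(I[0],s)[1]/1.086*4,2))
P=lambda z,g:proj(I[0],w(15*np.cos(g),70+15*np.sin(g),z))[0]
for z in (111,118):print([P(z,np.radians(a)).round(2).tolist() for a in(-40,-20,0,20,40)])
E
```

```text
[np.float64(182.03), np.float64(183.22), np.float64(184.02), np.float64(184.53), np.float64(184.74), np.float64(184.89), np.float64(184.91), np.float64(184.78), np.float64(184.54)] 0.0
[np.float64(182.86), np.float64(183.93), np.float64(184.68), np.float64(185.12), np.float64(185.39), np.float64(185.51), np.float64(185.46), np.float64(185.38), np.float64(185.28)] 3.06
[np.float64(183.71), np.float64(184.74), np.float64(185.46), np.float64(185.93), np.float64(186.21), np.float64(186.33), np.float64(186.33), np.float64(186.22), np.float64(186.03)] 6.56
[np.float64(183.71), np.float64(184.76), np.float64(185.52), np.float64(185.96), np.float64(186.17), np.float64(186.31), np.float64(186.31), np.float64(186.21), np.float64(186.05)] 10.14
[[257.91, 181.97], [258.32, 183.8], [259.46, 185.43], [261.22, 186.66], [263.37, 187.34]]
[[258.03, 180.2], [258.43, 182.03], [259.59, 183.67], [261.36, 184.9], [263.52, 185.58]]
```

```bash
python3 -m handwheel '{"offset":[[0,0,0.15],[-0.16,0.045,0.15],[-0.31,0.085,0.15],[-0.31,0.085,0.08],[-0.31,0.085,-0.01],[-0.31,0.085,-0.01],[-0.2,0.055,-0.01],[-0.1,0.03,-0.01],[0,0,-0.01],[0,0,-0.01]],"roll":[0,0,0,0,0,0,0,0,0,0]}'
python3 - <<'E'
from h import *
import pickle
s=ctrl.get_image("scene");pickle.dump(s,open("im4.pkl","wb"))
a=pickle.load(open("im0.pkl","rb"))[1]
print(blobs(s),shift(a,s),shift(a,s)[1]/1.086*4,redgreen(s))
o=ctrl.get_obs();p=o["tool_pos"];print(own(p),o["contact_force"])
crop(s,240,140,310,220,7,"pics/s4.png")
E
```

```text
t: 8.5
tool_pos: [0.539, -0.0563, 0.077]
tool_rot: [3.113, -0.421, 0.005]
contact_force: [-0.1, 0.1, 7.2]
opening: 0.0001
{'blue': (421, 275.88, 170.42), 'green': (168, 266.11, 186.99), 'red': (30, 262.27, 182.6)} [-0.3811505  3.5702484] 13.150086 [np.float64(183.71), np.float64(184.76), np.float64(185.52), np.float64(185.96), np.float64(186.17), np.float64(186.31), np.float64(186.32), np.float64(186.19), np.float64(186.0)]
[ 10.5 -69.8  77. ] [ 0.90048337 -0.11838184  6.71353399]
```

View pics/s4.png

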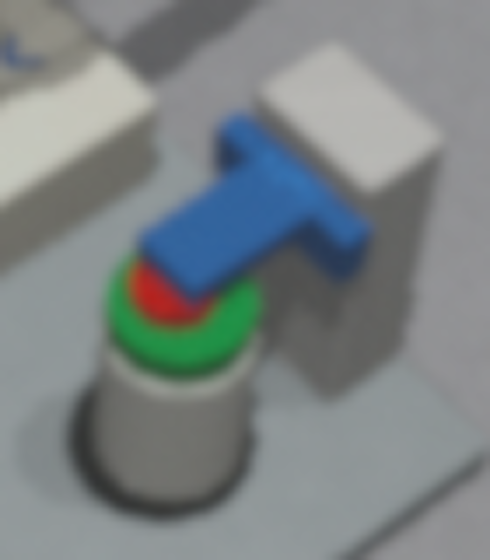

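```bash
python3 -m handwheel '{"offset":[[0,0,0.2],[0,0,0.6],[-0.2,-0.3,1.2],[-0.6,-0.9,2],[-1.2,-1.6,2.5],[-1.9,-2.4,2.5],[-2.6,-3.2,2.5],[-3,-3.7,2.5],[-3,-3.7,2.5],[-3,-3.7,2.5]],"roll":[0,0,0,0,0,0,0,0,0,0]}'
python3 - <<'E'
from h import *
import pickle
s=ctrl.get_image("scene");t=ctrl.get_image("top");pickle.dump((t,s),open("im5.pkl","wb"))
o=ctrl.get_obs();p=o["tool_pos"];print(own(p),p,o["contact_force"])
crop(s,170,120,320,220,5,"pics/s5.png");crop(t,220,160,350,270,6,"pics/t5.png")
I=[pickle.load(open("im0.pkl","rb"))[1],pickle.load(open("im1.pkl","rb"))[1],pickle.load(open("im2.pkl","rb")),pickle.load(open("im3.pkl","rb")),pickle.load(open("im4.pkl","rb")),s]
def edges(s,u):
    im=s["img"].astype(float)
    f=im[140:195,u,2]-im[140:195,u,0]; i=np.argmax(f);h=f[i-1:i+2].mean()/2
    up=next(j for j in range(i,0,-1) if f[j-1]<h); dn=next(j for j in range(i,54) if f[j+1]<h)
    return round(140+up-(f[up]-h)/(f[up]-f[up-1]),2), round(140+dn+(f[dn]-h)/(f[dn]-f[dn+1]),2)
for u in(264,268,270,272,275,288):
    print(u,[edges(s,u) for s in I])
E
```

```text
t: 9.55
tool_pos: [0.4173, -0.204, 0.1759]
tool_rot: [-3.113, 0.423, -0.001]
contact_force: [-0.1, 0.4, 0.1]
opening: -0.0
[ -67.2 -243.7  175.6] [ 0.41786242 -0.20334477  0.17560603] [-0.03105528 -0.39367034 -0.31410003]
264 [(np.float64(166.47), np.float64(175.16)), (np.float64(167.37), np.float64(176.16)), (np.float64(168.33), np.float64(177.2)), (np.float64(169.36), np.float64(178.2)), (np.float64(169.95), np.float64(178.92)), (np.float64(169.97), np.float64(178.86))]
268 [(np.float64(163.9), np.float64(177.94)), (np.float64(164.65), np.float64(178.86)), (np.float64(165.6), np.float64(179.74)), (np.float64(166.62), np.float64(180.58)), (np.float64(167.35), np.float64(181.23)), (np.float64(167.32), np.float64(181.23))]
270 [(np.float64(162.58), np.float64(177.0)), (np.float64(163.43), np.float64(177.81)), (np.float64(164.32), np.float64(178.78)), (np.float64(165.35), np.float64(179.68)), (np.float64(165.82), np.float64(180.31)), (np.float64(165.86), np.float64(180.29))]
272 [(np.float64(160.39), np.float64(175.92)), (np.float64(161.04), np.float64(176.77)), (np.float64(161.57), np.float64(177.7)), (np.float64(162.47), np.float64(178.62)), (np.float64(163.2), np.float64(179.22)), (np.float64(163.27), np.float64(179.2))]
275 [(np.float64(152.35), np.float64(173.75)), (np.float64(153.22), np.float64(174.69)), (np.float64(154.34), np.float64(175.58)), (np.float64(155.41), np.float64(176.43)), (np.float64(156.42), np.float64(177.06)), (np.float64(156.39), np.float64(177.03))]
288 [(np.float64(164.07), np.float64(171.6)), (np.float64(164.93), np.float64(172.68)), (np.float64(165.77), np.float64(173.65)), (np.float64(166.93), np.float64(174.6)), (np.float64(167.97), np.float64(175.59)), (np.float64(167.91), np.float64(175.46))]
```

View pics/s5.png

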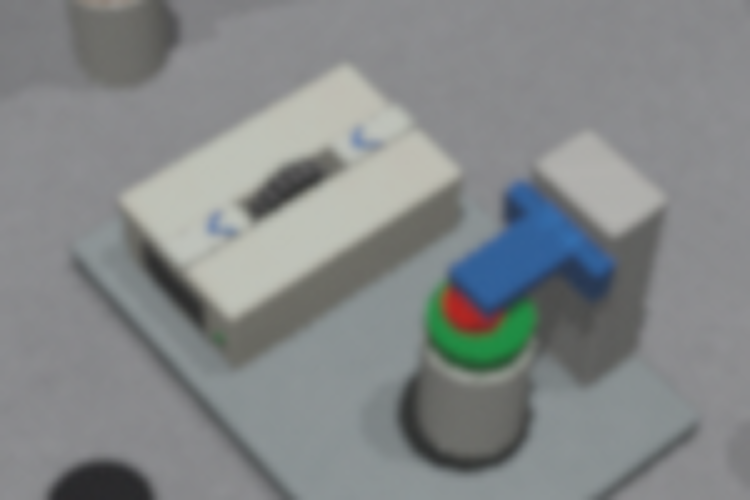

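View pics/t5.png

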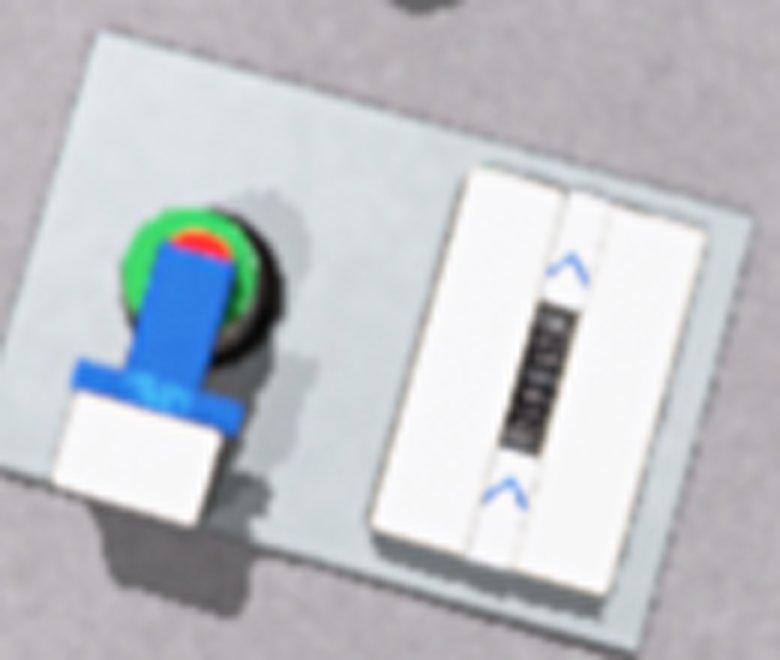

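```bash
python3 - <<'E'
from h import *
o=ctrl.get_obs();p=o["tool_pos"];print(own(p),o["contact_force"])
print((w(10,12,176)-p)/.04,(w(10,12,81)-p)/.04, Y/4)
import pickle
t=pickle.load(open("im5.pkl","rb"))[0]
m=cv2.inRange(cv2.cvtColor(t["img"],cv2.COLOR_RGB2HSV),(50,90,50),(85,255,255));m[:,:236]=0;m[:,270:]=0;m[:190]=0;m[225:]=0
c=max(cv2.findContours(m,cv2.RETR_EXTERNAL,cv2.CHAIN_APPROX_NONE)[0],key=len);(u,v),r=cv2.minEnclosingCircle(c);print(u,v,r,own(onz(t,(u,v),.111)))
E
```

```text
[ -67.2 -243.7  175.6] [-0.03105528 -0.39367034 -0.31410003]
[3.55913024 5.64895886 0.00984926] [ 3.55913024  5.64895886 -2.36515074] [0.06638903 0.24102385 0.        ]
251.3235321044922 205.08824157714844 11.432541847229004 [ -1.3  72.5 111. ]
```

```bash
python3 -m handwheel '{"offset":[[0.3,0.5,0],[0.9,1.4,0],[1.5,2.4,0],[2.1,3.4,0],[2.7,4.3,0],[3.2,5.1,0],[3.56,5.65,0],[3.56,5.65,0],[3.56,5.65,-0.5],[3.56,5.65,-1]],"roll":[0,0,0,0,0,0,0,0,0,0]}'
python3 -m handwheel '{"offset":[[0,0,-0.4],[0,0,-0.8],[0,0,-1.2],[0,0,-1.36],[0,0,-1.36],[0,0,-1.36],[0,0,-1.36],[0,0,-1.36],[0,0,-1.36],[0,0,-1.36]],"roll":[0,0,0,0,0,0,0,0,0,0]}'
python3 - <<'E'
from h import *
o=ctrl.get_obs();p=o["tool_pos"];r=o["tool_rot"];print(own(p),p,o["contact_force"],np.degrees(2*np.arctan2(r[1],r[0])))
s=ctrl.get_image("scene");t=ctrl.get_image("top")
crop(s,190,90,330,220,5,"pics/s6.png");crop(t,200,150,340,270,5,"pics/t6.png")
E
```

```text
t: 10.65
tool_pos: [0.5604, 0.0228, 0.1355]
tool_rot: [3.113, -0.418, 0.002]
contact_force: [-0.4, -0.0, -0.1]
opening: 0.0003
t: 11.65
tool_pos: [0.5601, 0.0221, 0.0813]
tool_rot: [-3.113, 0.421, -0.001]
contact_force: [-0.3, -0.3, -0.7]
opening: 0.0003
[10.  11.4 81.3] [0.56005487 0.02205462 0.08127852] [-0.31143998 -0.25269197 -0.70550867] 344.6127291476767
```

View pics/s6.png

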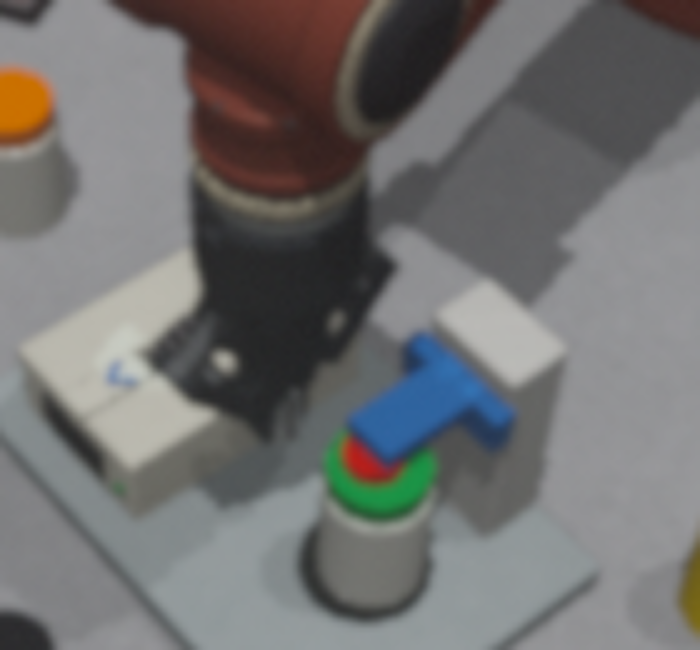

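View pics/t6.png

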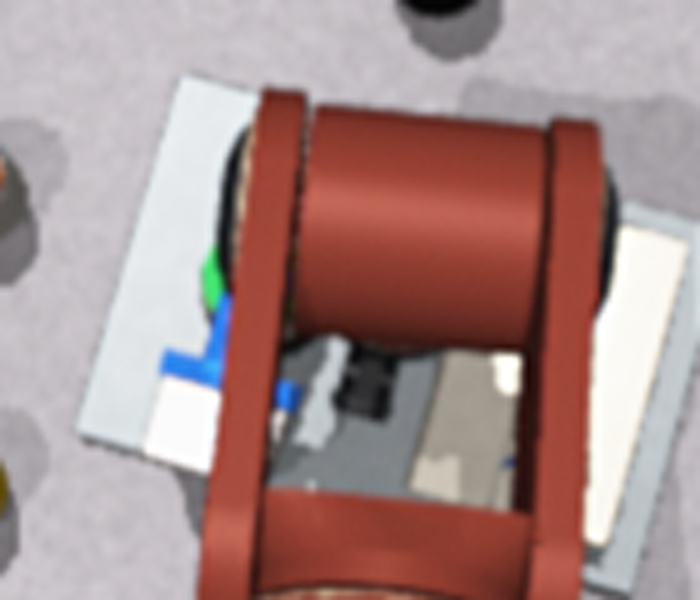

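```bash
python3 -m handwheel '{"offset":[[0.02,0.07,0],[0.04,0.14,0],[0.06,0.21,0],[0.08,0.28,0],[0.1,0.35,0],[0.11,0.4,0],[0.117,0.424,0],[0.117,0.424,0],[0.117,0.424,0],[0.117,0.424,0]],"roll":[0,0,0,0,0,0,0,0,0,0]}'
cat > o.py <<'E'
from h import *
o=ctrl.get_obs();p=o["tool_pos"];f=o["contact_force"];print("own",own(p),"Fx %.2f Fy %.2f Fz %.2f"%(f@X,f@Y,f[2]))
E
python3 o.py
```

```text
t: 12.75
tool_pos: [0.5645, 0.039, 0.0809]
tool_rot: [3.113, -0.421, -0.0]
contact_force: [0.3, -0.5, -0.4]
opening: -0.0004
own [ 9.8 28.9 80.9] Fx 0.38 Fy -0.41 Fz -0.40
```

Clear of contact; creeping in.

```bash
python3 -m handwheel '{"offset":[[0.003,0.012,0],[0.007,0.024,0],[0.01,0.036,0],[0.013,0.048,0],[0.016,0.06,0],[0.02,0.072,0],[0.02,0.072,0],[0.02,0.072,0],[0.02,0.072,0],[0.02,0.072,0]],"roll":[0,0,0,0,0,0,0,0,0,0]}'; python3 o.py
python3 -m handwheel '{"offset":[[0.002,0.006,0],[0.003,0.012,0],[0.005,0.018,0],[0.006,0.024,0],[0.006,0.024,0],[0.006,0.024,0],[0.006,0.024,0],[0.006,0.024,0],[0.006,0.024,0],[0.006,0.024,0]],"roll":[0,0,0,0,0,0,0,0,0,0]}'; python3 o.py
```

```text
t: 13.75
tool_pos: [0.5653, 0.0419, 0.0809]
tool_rot: [3.113, -0.421, -0.0]
contact_force: [0.2, 1.1, -0.7]
opening: -0.0
own [ 9.8 31.9 80.9] Fx -0.13 Fy 1.11 Fz -0.68
t: 14.75
tool_pos: [0.5656, 0.0429, 0.0809]
tool_rot: [3.113, -0.421, 0.0]
contact_force: [-0.1, -0.1, 0.2]
opening: -0.0001
own [ 9.8 33.  80.9] Fx -0.06 Fy -0.11 Fz 0.21
```

```bash
python3 -m handwheel '{"offset":[[0.002,0.006,0],[0.003,0.012,0],[0.005,0.018,0],[0.006,0.024,0],[0.006,0.024,0],[0.006,0.024,0],[0.006,0.024,0],[0.006,0.024,0],[0.006,0.024,0],[0.006,0.024,0]],"roll":[0,0,0,0,0,0,0,0,0,0]}'; python3 o.py
```

```text
t: 15.75
tool_pos: [0.5658, 0.0438, 0.0809]
tool_rot: [-3.113, 0.421, 0.0]
contact_force: [-0.3, -0.1, 0.2]
opening: 0.0001
own [ 9.7 33.9 80.9] Fx -0.23 Fy -0.21 Fz 0.17
```

```bash
python3 -m handwheel '{"offset":[[0.002,0.006,0],[0.003,0.012,0],[0.005,0.018,0],[0.006,0.024,0],[0.006,0.024,0],[0.006,0.024,0],[0.006,0.024,0],[0.006,0.024,0],[0.006,0.024,0],[0.006,0.024,0]],"roll":[0,0,0,0,0,0,0,0,0,0]}'; python3 o.py
python3 - <<'E'
from h import *
s=ctrl.get_image("scene")
crop(s,230,130,300,210,7,"pics/s7.png")
E
```

```text
t: 16.75
tool_pos: [0.5661, 0.0448, 0.0809]
tool_rot: [-3.113, 0.421, -0.0]
contact_force: [0.1, -0.8, -0.1]
opening: 0.0002
own [ 9.7 34.9 80.9] Fx 0.30 Fy -0.70 Fz -0.08
```

View pics/s7.png

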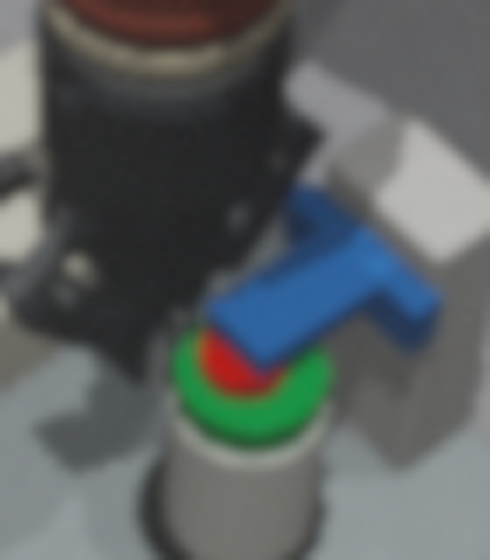

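```bash
python3 -m handwheel '{"offset":[[0.001,0.005,0],[0.003,0.01,0],[0.004,0.015,0],[0.005,0.02,0],[0.005,0.02,0],[0.005,0.02,0],[0.005,0.02,0],[0.005,0.02,0],[0.005,0.02,0],[0.005,0.02,0]],"roll":[0,0,0,0,0,0,0,0,0,0]}'; python3 o.py
```

```text
t: 17.8
tool_pos: [0.5662, 0.0453, 0.0809]
tool_rot: [3.113, -0.42, -0.0]
contact_force: [-1.1, -3.2, 0.5]
opening: -0.0002
own [ 9.7 35.5 80.9] Fx -0.25 Fy -3.40 Fz 0.48
```

```bash
python3 -m handwheel '{"offset":[[0.001,0.005,0],[0.003,0.01,0],[0.004,0.015,0],[0.005,0.02,0],[0.005,0.02,0],[0.005,0.02,0],[0.005,0.02,0],[0.005,0.02,0],[0.005,0.02,0],[0.005,0.02,0]],"roll":[0,0,0,0,0,0,0,0,0,0]}'; python3 o.py
```

```text
t: 18.8
tool_pos: [0.5662, 0.0455, 0.0808]
tool_rot: [3.111, -0.42, -0.001]
contact_force: [-1.3, -5.9, 1.3]
opening: -0.0001
own [ 9.7 35.6 80.8] Fx 0.29 Fy -6.06 Fz 1.34
```

The reading went to 6 N, over the gentle range. I queued that second step before reading the first one. Backing off now, then checking that the jar has not shifted.

```bash
python3 -m handwheel '{"offset":[[-0.005,-0.02,0],[-0.012,-0.045,0],[-0.02,-0.07,0],[-0.03,-0.11,0],[-0.05,-0.18,0],[-0.07,-0.25,0],[-0.1,-0.36,0],[-0.13,-0.48,0],[-0.13,-0.48,0],[-0.13,-0.48,0]],"roll":[0,0,0,0,0,0,0,0,0,0]}'; python3 o.py
python3 - <<'E'
from h import *
import pickle
s=ctrl.get_image("scene");pickle.dump(s,open("im8.pkl","wb"))
b=pickle.load(open("im5.pkl","rb"))[1]
print(blobs(b),blobs(s));print(redgreen(b),redgreen(s))
def g(s,box=(250,285,172,215)):
    return cv2.GaussianBlur(s["img"][box[2]:box[3],box[0]:box[1],1].astype(np.float32),(3,3),0)
M=np.eye(2,3,dtype=np.float32);print(cv2.findTransformECC(g(b),g(s),M,cv2.MOTION_TRANSLATION,(3,200,1e-5)))
crop(s,230,130,300,210,7,"pics/s8.png")
E
```

```text
t: 19.8
tool_pos: [0.5612, 0.027, 0.0809]
tool_rot: [-3.113, 0.421, 0.0]
contact_force: [0.0, 0.6, -0.1]
opening: 0.0002
own [ 9.8 16.5 80.9] Fx -0.15 Fy 0.56 Fz -0.11
{'blue': (420, 275.88, 170.39), 'green': (170, 266.11, 187.01), 'red': (30, 262.27, 182.6)} {'blue': (432, 275.73, 170.39), 'green': (179, 265.84, 186.69), 'red': (29, 262.38, 182.66)}
[np.float64(183.71), np.float64(184.77), np.float64(185.53), np.float64(185.96), np.float64(186.18), np.float64(186.3), np.float64(186.31), np.float64(186.18), np.float64(186.0)] [np.float64(183.72), np.float64(184.76), np.float64(185.52), np.float64(185.95), np.float64(186.17), np.float64(186.31), np.float64(186.32), np.float64(186.2), np.float64(186.0)]
(0.8726140444308569, array([[1.        , 0.        , 0.15070282],
       [0.        , 1.        , 0.15304849]], dtype=float32))
```

View pics/s8.png

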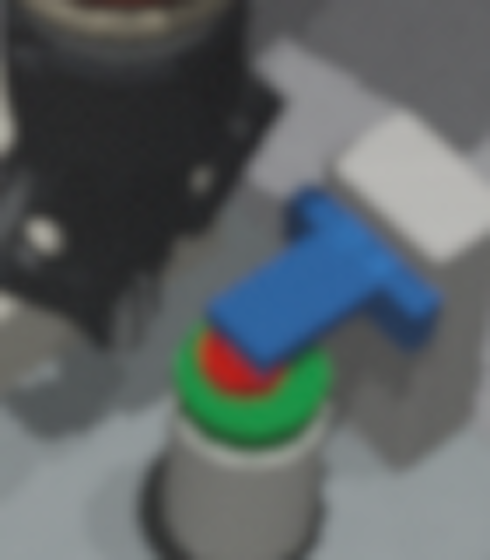

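```bash
python3 -m handwheel '{"offset":[[0.03,0.1,0],[0.06,0.2,0],[0.08,0.3,0],[0.1,0.36,0],[0.11,0.4,0],[0.116,0.42,0],[0.12,0.435,0],[0.122,0.444,0],[0.1245,0.452,0],[0.1245,0.452,0]],"roll":[0,0,0,0,0,0,0,0,0,0]}'; python3 o.py
```

```text
t: 20.85
tool_pos: [0.5662, 0.0451, 0.0809]
tool_rot: [3.113, -0.421, -0.0]
contact_force: [-0.5, -0.3, 1.0]
opening: -0.0
own [ 9.8 35.3 80.9] Fx -0.42 Fy -0.44 Fz 0.96
```

```bash
python3 -m handwheel '{"offset":[[0.001,0.004,0],[0.003,0.01,0],[0.003,0.01,0],[0.003,0.01,0],[0.003,0.01,0],[0.003,0.01,0],[0.003,0.01,0],[0.003,0.01,0],[0.003,0.01,0],[0.003,0.01,0]],"roll":[0,0,0,0,0,0,0,0,0,0]}'; python3 o.py
```

```text
t: 21.85
tool_pos: [0.5662, 0.0454, 0.0809]
tool_rot: [3.113, -0.42, -0.0]
contact_force: [-1.0, -5.6, -0.0]
opening: 0.0001
own [ 9.8 35.5 80.9] Fx 0.54 Fy -5.66 Fz -0.04
```

```bash
python3 -m handwheel '{"offset":[[-0.01,-0.04,0],[-0.03,-0.11,0],[-0.07,-0.25,0],[-0.13,-0.48,0],[-0.13,-0.48,0],[-0.13,-0.48,0.4],[-0.13,-0.48,1.0],[-0.13,-0.48,1.7],[-0.13,-0.48,2.4],[-0.13,-0.48,2.5]],"roll":[0,0,0,0,0,0,0,0,0,0]}'; python3 o.py
python3 -m handwheel '{"offset":[[0,0,0],[0.1,0.4,0],[0.3,1.0,0],[0.45,1.6,0],[0.6,2.2,0],[0.72,2.63,0],[0.72,2.63,0],[0.72,2.63,-0.3],[0.72,2.63,-0.7],[0.72,2.63,-1]],"roll":[0,0,0,0,0,0,0,0,0,0]}'; python3 o.py
python3 - <<'E'
from h import *
s=ctrl.get_image("scene");t=ctrl.get_image("top")
crop(s,200,70,340,220,4,"pics/s9.png")
E
```

```text
t: 22.85
tool_pos: [0.564, 0.0265, 0.1871]
tool_rot: [-3.113, 0.42, -0.015]
contact_force: [0.9, -0.3, 0.1]
opening: -0.0001
own [ 12.6  16.7 187.1] Fx 0.98 Fy -0.01 Fz 0.14
t: 23.85
tool_pos: [0.5887, 0.1308, 0.1381]
tool_rot: [3.112, -0.422, -0.005]
contact_force: [0.2, -0.1, 0.2]
opening: 0.0001
own [  8.8 123.9 138.1] Fx 0.19 Fy -0.08 Fz 0.18
```

View pics/s9.png

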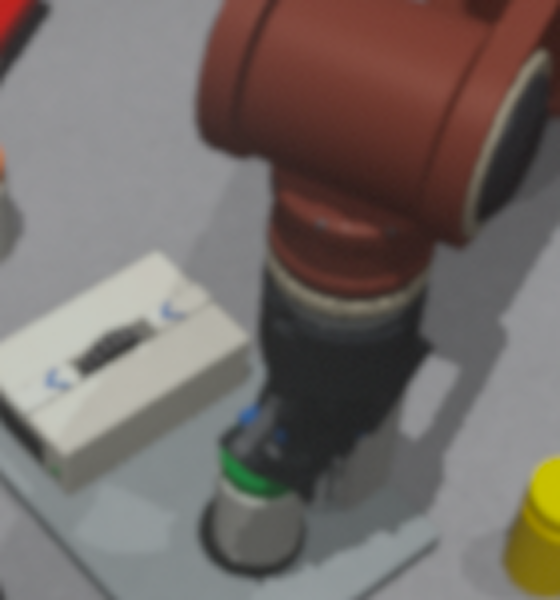

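```bash
python3 -m handwheel '{"offset":[[0,0,-0.3],[0,0,-0.6],[0,0,-0.9],[0,0,-1.2],[0,0,-1.35],[0,0,-1.35],[0,0,-1.35],[0,0,-1.35],[0,0,-1.35],[0,0,-1.35]],"roll":[0,0,0,0,0,0,0,0,0,0]}'; python3 o.py
```

```text
t: 24.95
tool_pos: [0.5903, 0.1317, 0.0875]
tool_rot: [-3.113, 0.42, -0.002]
contact_force: [0.7, 0.7, -0.5]
opening: 0.0
own [ 10.1 125.2  87.5] Fx 0.50 Fy 0.87 Fz -0.52
```

```bash
python3 -m handwheel '{"offset":[[0,0,-0.07],[0,0,-0.14],[-0.01,-0.04,-0.14],[-0.02,-0.08,-0.14],[-0.03,-0.12,-0.14],[-0.04,-0.16,-0.14],[-0.05,-0.19,-0.14],[-0.06,-0.217,-0.14],[-0.06,-0.217,-0.14],[-0.06,-0.217,-0.14]],"roll":[0,0,0,0,0,0,0,0,0,0]}'; python3 o.py
```

```text
t: 25.95
tool_pos: [0.5876, 0.123, 0.0813]
tool_rot: [-3.113, 0.421, -0.0]
contact_force: [0.5, 0.4, -0.5]
opening: 0.0001
own [  9.7 116.   81.3] Fx 0.39 Fy 0.49 Fz -0.47
```

```bash
python3 -m handwheel '{"offset":[[-0.003,-0.012,0],[-0.007,-0.024,0],[-0.01,-0.036,0],[-0.013,-0.048,0],[-0.013,-0.048,0],[-0.013,-0.048,0],[-0.013,-0.048,0],[-0.013,-0.048,0],[-0.013,-0.048,0],[-0.013,-0.048,0]],"roll":[0,0,0,0,0,0,0,0,0,0]}'; python3 o.py
```

```text
t: 26.95
tool_pos: [0.587, 0.1211, 0.0813]
tool_rot: [-3.113, 0.421, 0.0]
contact_force: [1.0, -0.3, 0.8]
opening: -0.0001
own [  9.7 114.1  81.3] Fx 1.04 Fy -0.05 Fz 0.83
```

```bash
python3 -m handwheel '{"offset":[[-0.002,-0.006,0],[-0.003,-0.012,0],[-0.005,-0.018,0],[-0.006,-0.024,0],[-0.006,-0.024,0],[-0.006,-0.024,0],[-0.006,-0.024,0],[-0.006,-0.024,0],[-0.006,-0.024,0],[-0.006,-0.024,0]],"roll":[0,0,0,0,0,0,0,0,0,0]}'; python3 o.py
```

```text
t: 27.95
tool_pos: [0.5868, 0.1202, 0.0813]
tool_rot: [-3.113, 0.42, 0.0]
contact_force: [0.2, 0.8, -0.5]
opening: -0.0003
own [  9.7 113.1  81.3] Fx -0.00 Fy 0.87 Fz -0.49
```

```bash
python3 -m handwheel '{"offset":[[-0.001,-0.004,0],[-0.002,-0.008,0],[-0.003,-0.012,0],[-0.004,-0.016,0],[-0.004,-0.016,0],[-0.004,-0.016,0],[-0.004,-0.016,0],[-0.004,-0.016,0],[-0.004,-0.016,0],[-0.004,-0.016,0]],"roll":[0,0,0,0,0,0,0,0,0,0]}'; python3 o.py
```

```text
t: 28.95
tool_pos: [0.5866, 0.1195, 0.0813]
tool_rot: [3.113, -0.42, 0.0]
contact_force: [0.4, 1.4, -1.1]
opening: 0.0001
own [  9.7 112.4  81.3] Fx 0.05 Fy 1.45 Fz -1.15
```

```bash
python3 -m handwheel '{"offset":[[-0.001,-0.005,0],[-0.003,-0.01,0],[-0.003,-0.01,0],[-0.003,-0.01,0],[-0.003,-0.01,0],[-0.003,-0.01,0],[-0.003,-0.01,0],[-0.003,-0.01,0],[-0.003,-0.01,0],[-0.003,-0.01,0]],"roll":[0,0,0,0,0,0,0,0,0,0]}'; python3 o.py; python3 -c "
from station import ctrl;from h import *
ctrl.get_image('top')
o=ctrl.get_obs();print(((o['tool_pos']-C)@Y*1000).round(2),(o['contact_force']@Y).round(2))"
```

```text
t: 29.95
tool_pos: [0.5865, 0.1191, 0.0813]
tool_rot: [3.113, -0.42, -0.0]
contact_force: [0.1, -0.2, -0.6]
opening: -0.0002
own [  9.7 112.   81.3] Fx 0.17 Fy -0.12 Fz -0.59
112.0 0.28
```

```bash
cat > a.py <<'E'
from h import *
F=[];Q=[]
for i in range(4):
    o=ctrl.get_obs();F.append(o['contact_force']@Y);Q.append((o['tool_pos']-C)@Y*1000);ctrl.get_image('top')
print("y %.2f"%np.mean(Q),"Fy mean %.2f"%np.mean(F),np.round(F,1),o["t"])
E
python3 -m handwheel '{"offset":[[-0.001,-0.005,0],[-0.003,-0.012,0],[-0.003,-0.012,0],[-0.003,-0.012,0],[-0.003,-0.012,0],[-0.003,-0.012,0],[-0.003,-0.012,0],[-0.003,-0.012,0],[-0.003,-0.012,0],[-0.003,-0.012,0]],"roll":[0,0,0,0,0,0,0,0,0,0]}'; python3 a.py
```

```text
t: 31.0
tool_pos: [0.5864, 0.1186, 0.0813]
tool_rot: [-3.113, 0.42, -0.0]
contact_force: [0.1, -0.4, 0.0]
opening: 0.0003
y 111.50 Fy mean -0.21 [-0.4 -0.5 -0.2  0.3] 31.15
```

```bash
python3 -m handwheel '{"offset":[[-0.001,-0.005,0],[-0.003,-0.012,0],[-0.003,-0.012,0],[-0.003,-0.012,0],[-0.003,-0.012,0],[-0.003,-0.012,0],[-0.003,-0.012,0],[-0.003,-0.012,0],[-0.003,-0.012,0],[-0.003,-0.012,0]],"roll":[0,0,0,0,0,0,0,0,0,0]}'; python3 a.py
```

```text
t: 32.2
tool_pos: [0.5863, 0.1181, 0.0813]
tool_rot: [-3.113, 0.421, -0.0]
contact_force: [0.1, -0.4, 0.8]
opening: -0.0002
y 110.99 Fy mean -0.15 [-0.4  0.  -0.7  0.5] 32.35
```

```bash
python3 -m handwheel '{"offset":[[-0.001,-0.005,0],[-0.003,-0.012,0],[-0.003,-0.012,0],[-0.003,-0.012,0],[-0.003,-0.012,0],[-0.003,-0.012,0],[-0.003,-0.012,0],[-0.003,-0.012,0],[-0.003,-0.012,0],[-0.003,-0.012,0]],"roll":[0,0,0,0,0,0,0,0,0,0]}'; python3 a.py
```

```text
t: 33.4
tool_pos: [0.5861, 0.1176, 0.0813]
tool_rot: [3.113, -0.421, -0.0]
contact_force: [-0.7, -0.2, 0.0]
opening: 0.0001
y 110.49 Fy mean -0.16 [-0.4 -0.3 -0.1  0.2] 33.55
```

```bash
python3 -m handwheel '{"offset":[[-0.001,-0.005,0],[-0.003,-0.012,0],[-0.003,-0.012,0],[-0.003,-0.012,0],[-0.003,-0.012,0],[-0.003,-0.012,0],[-0.003,-0.012,0],[-0.003,-0.012,0],[-0.003,-0.012,0],[-0.003,-0.012,0]],"roll":[0,0,0,0,0,0,0,0,0,0]}'; python3 a.py
```

```text
t: 34.6
tool_pos: [0.586, 0.1172, 0.0813]
tool_rot: [3.113, -0.421, 0.0]
contact_force: [0.1, -0.0, -0.2]
opening: 0.0
y 110.01 Fy mean 0.27 [0.  0.4 0.5 0.2] 34.75
```

```bash
python3 -m handwheel '{"offset":[[-0.001,-0.005,0],[-0.003,-0.012,0],[-0.003,-0.012,0],[-0.003,-0.012,0],[-0.003,-0.012,0],[-0.003,-0.012,0],[-0.003,-0.012,0],[-0.003,-0.012,0],[-0.003,-0.012,0],[-0.003,-0.012,0]],"roll":[0,0,0,0,0,0,0,0,0,0]}'; python3 a.py
```

```text
t: 35.8
tool_pos: [0.5859, 0.1167, 0.0813]
tool_rot: [-3.113, 0.421, -0.0]
contact_force: [-0.4, 0.2, 0.1]
opening: 0.0
y 109.50 Fy mean 0.25 [ 0.1 -0.3  0.6  0.6] 35.95
```

```bash
python3 -m handwheel '{"offset":[[-0.001,-0.005,0],[-0.003,-0.01,0],[-0.004,-0.014,0],[-0.004,-0.014,0],[-0.004,-0.014,0],[-0.004,-0.014,0],[-0.004,-0.014,0],[-0.004,-0.014,0],[-0.004,-0.014,0],[-0.004,-0.014,0]],"roll":[0,0,0,0,0,0,0,0,0,0]}'; python3 a.py
```

```text
t: 37.0
tool_pos: [0.5858, 0.1163, 0.0813]
tool_rot: [-3.113, 0.42, -0.0]
contact_force: [0.9, 3.0, -0.1]
opening: 0.0002
y 109.08 Fy mean 2.95 [3.1 3.1 2.4 3.2] 37.15
```

```bash
python3 -m handwheel '{"offset":[[0.01,0.04,0],[0.03,0.11,0],[0.06,0.22,0],[0.1,0.38,0],[0.1,0.38,0],[0.1,0.38,0.4],[0.1,0.38,1.0],[0.1,0.38,1.7],[0.1,0.38,2.4],[0.1,0.38,2.8]],"roll":[0,0,0,0,0,0,0,0,0,0]}'; python3 o.py
python3 -m handwheel '{"offset":[[0,0,0],[-0.5,0.5,0],[-1.3,1.2,0],[-2,2,0],[-2.8,2.8,0],[-3.5,3.5,0],[-3.7,4.2,0],[-3.9,4.8,0],[-3.9,4.8,0],[-3.9,4.8,0]],"roll":[0,0,0,0,0,0,0,0,0,0]}'; python3 o.py
python3 - <<'E'
from h import *
import pickle
s=ctrl.get_image("scene");t=ctrl.get_image("top");pickle.dump((t,s),open("im9.pkl","wb"))
b=pickle.load(open("im5.pkl","rb"))
print(blobs(b[1]),blobs(s));print(redgreen(b[1]),redgreen(s))
def g(s,box): return cv2.GaussianBlur(s["img"][box[2]:box[3],box[0]:box[1],1].astype(np.float32),(3,3),0)
for x,y,box in((b[1],s,(250,285,172,215)),(b[0],t,(236,268,190,225))):
    M=np.eye(2,3,dtype=np.float32);print(cv2.findTransformECC(g(x,box),g(y,box),M,cv2.MOTION_TRANSLATION,(3,200,1e-5)))
crop(s,170,90,330,250,4,"pics/s10.png");crop(t,170,150,410,280,3,"pics/t10.png")
E
```

```text
t: 38.2
tool_pos: [0.5911, 0.1314, 0.1977]
tool_rot: [-3.112, 0.42, -0.008]
contact_force: [-0.3, 0.0, -0.6]
opening: -0.0
own [ 10.9 125.  197.7] Fx -0.30 Fy -0.05 Fz -0.58
t: 39.2
tool_pos: [0.433, 0.323, 0.1918]
tool_rot: [3.112, -0.419, -0.003]
contact_force: [-0.1, -0.6, -0.5]
opening: -0.0
own [-192.4  267.9  191.8] Fx 0.06 Fy -0.62 Fz -0.47
{'blue': (420, 275.88, 170.39), 'green': (170, 266.11, 187.01), 'red': (30, 262.27, 182.6)} {'blue': (421, 275.87, 170.35), 'green': (168, 266.2, 187.07), 'red': (30, 262.27, 182.6)}
[np.float64(183.71), np.float64(184.77), np.float64(185.53), np.float64(185.96), np.float64(186.18), np.float64(186.3), np.float64(186.31), np.float64(186.18), np.float64(186.0)] [np.float64(183.7), np.float64(184.77), np.float64(185.52), np.float64(185.95), np.float64(186.17), np.float64(186.31), np.float64(186.3), np.float64(186.2), np.float64(186.0)]
(0.9999573322440788, array([[1.        , 0.        , 0.00112813],
       [0.        , 1.        , 0.00920139]], dtype=float32))
(0.9999546293152132, array([[1.        , 0.        , 0.00448455],
       [0.        , 1.        , 0.01981414]], dtype=float32))
```

View pics/s10.png

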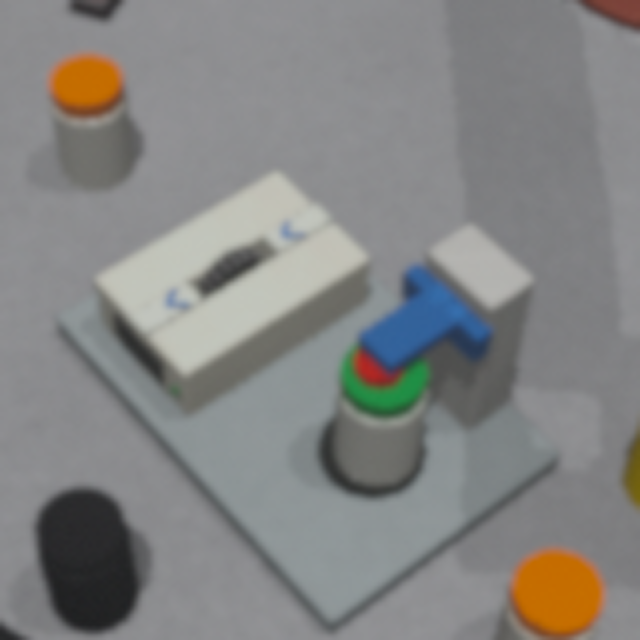

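View pics/t10.png

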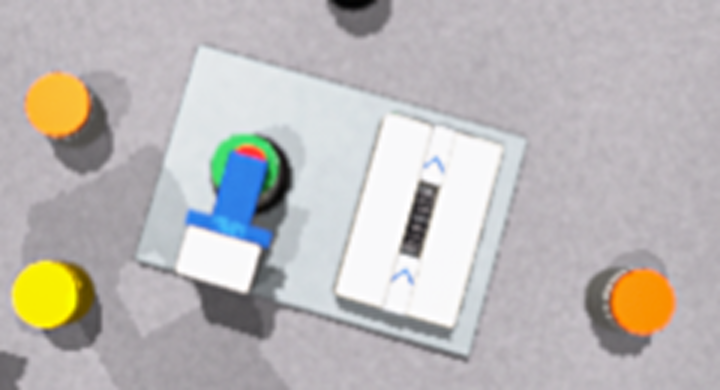

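```bash
python3 - <<'E'
from h import *
import pickle
L=lambda f:pickle.load(open(f,"rb"))
I=[L("im0.pkl")[1],L("im1.pkl")[1],L("im2.pkl"),L("im3.pkl"),L("im4.pkl"),L("im9.pkl")[1]]
d=I[0]
def edge(s,u,side):
    im=s["img"].astype(float);f=im[140:195,u,2]-im[140:195,u,0]; i=np.argmax(f);h=f[i-1:i+2].mean()/2
    if side=="dn":
        j=next(j for j in range(i,54) if f[j+1]<h);return 140+j+(f[j]-h)/(f[j]-f[j+1])
    j=next(j for j in range(i,0,-1) if f[j-1]<h);return 140+j-(f[j]-h)/(f[j]-f[j-1])
def model(z,u,y):
    q=proj(d,[w(x,y,z) for x in np.linspace(-50,15,60)]);o=np.argsort(q[:,0]);return np.interp(u,q[o,0],q[o,1])
zs=np.linspace(110,165,111)
for side,y in(("dn",85),("up",55)):
  for u in([269,270,271,272,273,274] if side=="dn" else [263,264,265,266,267,268,269]):
    vs=[model(z,u,y) for z in zs]
    z=[np.interp(edge(s,u,side),vs[::-1],zs[::-1]) for s in I];print(side,u,np.round(z,1),"lowered",np.round(z[0]-np.array(z[1:]),2))
# pad bottom circle front -> z
for s in I:
    r=redgreen(s,range(260,268)); out=[]
    for k,u in enumerate(range(260,268)):
        f=[]
        for z in zs:
            q=proj(d,[w(15*np.cos(a),70+15*np.sin(a),z) for a in np.linspace(-.9,1.4,80)]);f.append(np.interp(u,q[:,0],q[:,1]))
        out.append(np.interp(r[k],f[::-1],zs[::-1]))
    print("pad z",np.round(out,1),np.mean(out).round(2))
E
```

```text
dn 269 [146.8 143.2 139.4 135.7 133.6 133.6] lowered [ 3.59  7.36 11.07 13.19 13.21]
dn 270 [146.  142.7 138.7 135.  132.5 132.5] lowered [ 3.27  7.24 10.93 13.51 13.51]
dn 271 [145.3 142.  138.2 134.3 131.7 131.5] lowered [ 3.31  7.1  11.04 13.68 13.87]
dn 272 [144.9 141.4 137.6 133.8 131.3 131.4] lowered [ 3.47  7.28 11.06 13.57 13.51]
dn 273 [144.9 141.5 137.5 133.7 131.  131.1] lowered [ 3.32  7.33 11.13 13.82 13.74]
dn 274 [145.2 141.6 137.7 134.3 131.5 131.6] lowered [ 3.66  7.5  10.98 13.73 13.65]
up 263 [147.1 143.7 139.9 136.  133.3 133.4] lowered [ 3.39  7.22 11.16 13.81 13.74]
up 264 [147.  143.5 139.8 135.7 133.4 133.5] lowered [ 3.49  7.26 11.31 13.64 13.55]
up 265 [147.2 143.8 140.1 136.  133.4 133.2] lowered [ 3.35  7.06 11.12 13.75 13.93]
up 266 [147.2 143.8 140.1 136.  133.7 133.6] lowered [ 3.42  7.15 11.2  13.51 13.63]
up 267 [147.  143.6 139.8 135.8 133.6 133.4] lowered [ 3.43  7.18 11.22 13.4  13.66]
up 268 [146.9 144.  140.2 136.2 133.3 133.3] lowered [ 2.91  6.65 10.69 13.61 13.59]
up 269 [146.4 143.8 140.3 136.1 133.7 133.7] lowered [ 2.65  6.18 10.36 12.78 12.8 ]
pad z [121.  120.6 120.5 120.9 121.  121.1 121.3 121.4] 120.97
pad z [118.4 118.1 118.2 118.4 118.5 118.9 118.9 118.4] 118.48
pad z [115.4 115.2 115.1 115.2 115.3 115.4 115.5 115.3] 115.3
pad z [115.3 114.9 115.  115.3 115.4 115.5 115.5 115.3] 115.28
pad z [115.3 114.9 115.  115.3 115.4 115.5 115.6 115.5] 115.31
pad z [115.3 114.9 115.  115.3 115.4 115.6 115.6 115.5] 115.32
```

```bash
python3 - <<'E'
from h import *
import pickle
L=lambda f:pickle.load(open(f,"rb"))
I=[L("im0.pkl")[1],L("im1.pkl")[1],L("im2.pkl"),L("im9.pkl")[1]]
cv2.imwrite("pics/cmp.png",np.hstack([cv2.resize(s["img"][158:198,252:278,::-1],None,fx=7,fy=12,interpolation=cv2.INTER_NEAREST) for s in I]))
for s in I:
    print([tuple(map(int,s["img"][v,264])) for v in range(174,193)])
E
```

```text
[(47, 80, 126), (51, 70, 106), (67, 61, 86), (95, 53, 67), (124, 44, 50), (146, 41, 41), (157, 36, 33), (160, 35, 33), (154, 38, 35), (130, 39, 35), (101, 50, 40), (71, 77, 46), (45, 107, 54), (33, 128, 63), (32, 136, 66), (30, 136, 66), (33, 132, 65), (34, 117, 59), (37, 95, 53)]
[(48, 93, 147), (48, 85, 133), (53, 73, 112), (70, 63, 91), (101, 56, 72), (132, 46, 54), (154, 40, 40), (166, 36, 35), (169, 38, 34), (159, 39, 36), (131, 42, 36), (99, 64, 43), (70, 103, 55), (44, 132, 65), (33, 143, 69), (33, 145, 70), (33, 140, 69), (34, 125, 63), (38, 102, 56)]
[(51, 99, 155), (50, 95, 149), (49, 85, 135), (54, 74, 114), (71, 64, 92), (101, 55, 72), (132, 45, 53), (154, 40, 40), (166, 39, 37), (169, 36, 33), (161, 38, 34), (135, 48, 39), (104, 81, 48), (73, 119, 61), (46, 139, 69), (34, 144, 71), (34, 140, 69), (36, 125, 63), (38, 102, 56)]
[(53, 99, 154), (51, 98, 153), (51, 96, 151), (50, 92, 144), (51, 83, 130), (61, 70, 108), (89, 59, 86), (123, 50, 65), (150, 44, 50), (164, 40, 40), (159, 38, 35), (132, 47, 38), (101, 80, 48), (71, 117, 59), (46, 136, 68), (33, 140, 68), (34, 136, 67), (36, 121, 62), (39, 99, 55)]
```

View pics/cmp.png

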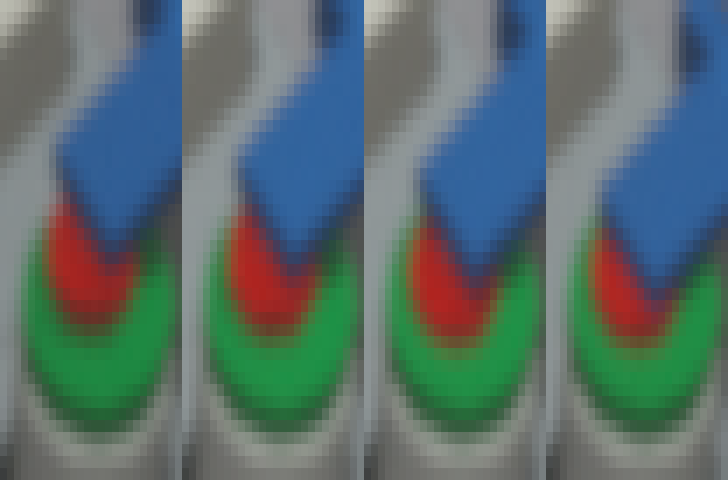

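The red-channel edge isn't affected by the pad's shadow. By it the pad moved 7.5 mm and stopped, while the arm went down about 13.6 mm, so the spring is pushed in about 6.2 mm. The jar and the spares have not moved and the robot is clear, so I'm handing in.

```bash
python3 -c "
from station import ctrl
print(ctrl.get_obs()['t'],ctrl.finish_job())"
```

```text
the job is handed in; nothing more can be done
39.3 None
```

I handed the job in at 39.3 s. The jar is clamped and was nudged from both sides in the order asked, but the nudge from the wheel side went over the gentle 4 N limit.

- **Clamping:** I turned the wheel with four fingertip strokes, three of about 20 mm and one of 13 mm, pressing with about 6 to 7 N. From the images the clamp arm came down about 13.6 mm and the pad stopped on the lid after about 7.5 mm. That puts the spring about 6 mm in.
- **Uncertainty in that figure:** My estimates disagreed. The stroke lengths gave about 5.5 to 6.7 mm. A first image measure, biased by the pad's shadow on the lid, gave up to 8 mm, which would be at the stop. I trusted the shadow-free measure.
- **Nudge from the wheel side:** I read 3.4 N, then 6.1 N, because I sent the next step before reading the first result. I repeated the nudge and again read more than intended, 5.7 N. Single force readings scatter by about 1 N.
- **Nudge from the opposite side:** I read about 3 N, averaged over four readings.
- **Last checks:** The jar had moved no more than 0.02 pixel in either view across both nudges. The arm and pad heights had not changed, the orange-lidded jars looked undisturbed, and the robot was clear of everything.

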